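Put the groceries away by kind

ROBOT

A 6-joint arm with a two-finger parallel gripper is mounted at the origin on a cart in front of the work surface, level with it; the furniture and walls round the work are solid. World frame = base frame: x ahead of the robot, y to its left, z up, the work surface at z = 0. Lengths are in mm, angles in rad, forces in N, time in s.
With the tool pointing down it reaches from about 400 to 825 mm from the base axis. Payload 7 kg.
Tool frame: the origin (TCP) lies at the very end of the fingers, on their centre line; the grasp point (between the pads) lies 19 mm behind it; z points along the fingers, y is the direction in which the jaws open and shut (so a half turn about z gives the same grasp; the last joint's range is limited). The gripper opens to 88 mm and grips with 3 to 60 N. Pads are 19 mm wide; open, the fingers measure 130 mm over their backs; the gripper's body (78 mm by 193 mm) begins 47 mm behind the grasp point.
Start: joints at [-0.968, 0.359, 0.012, 0, -1.224, -0.288], TCP at [208.971, -641.815, 203.461] pointing down, gripper open.
Joint ranges: [-3.07, 3.07], [-1.43, 2.12], [-1.02, 1.25], [-3.03, 1.67], [-3.05, -0], [-3.03, 3.03]. Speed limits (rad/s): [2.39, 2.39, 3.01, 3.14, 3.14, 3.14].

INTERFACE

Orientations are given as a unit quaternion [x, y, z, w].
In Python, from plant import bot gives the robot as it stands. Calls block until the motion is done:
- bot.move_ptp(position, orientation): joint-space move of the TCP to a pose.
- bot.line_to(position, velocity=150, ori=None): straight line of the TCP; ori=None keeps the orientation; velocity is the mean speed in mm/s.
- bot.move_joints(angles): joint-space move.
- bot.move_gripper(opening, force=None): finger opening in mm; force is the grip in N (None keeps the last); returns when the fingers have stopped.
- bot.pause(seconds).
- bot.solve_ik(position, orientation): joint angles nearest the present ones, or None.
- bot.read_state(): the state.
- bot.camera(name): name is "side" or "top" or "wrist"; returns the picture (384x512x3 uint8, red, green, blue); there is no depth.
- bot.get_calibration(name): a dict with "fx", "fy", "cx", "cy" (pixels), "view" (4x4, takes a point from world to camera coordinates); the wrist camera has in their place "T_tool_cam" (4x4, takes a point from camera to tool coordinates, whose origin is the TCP and whose axes are the flange's). Camera axes: x right, y up, looking along -z (the intrinsics and any distortion apply to the point x, -y, -z); pixel columns grow to the right and rows downward; lengths in mm; the calibration is good to about 2 mm. A picture is of the moment at which its call begins: read the wrist's pose just before it. get_calibration takes no time and is no camera call.
A pose or a line that the arm cannot do raises bot.Unreachable and nothing moves.
- bot.close_job(): hands the job in, once; it reports no verdict.
The state is a dict: "t": time; "joint_pos": joint angles; "qvel": joint speeds; "tau": joint torques, N m; "tcp_pos": TCP position; "eef_rot": TCP orientation; "contact_force": force on the tool from outside, world axes, zero at the start; "moment": the same for the moment, N m; "width": finger opening in mm.
Only numpy, scipy, OpenCV 4.12 (cv2) and the standard library are available. Lean on these libraries where they do the work, as an engineer would, in place of code of your own. Each camera call takes 0.05 s, during which the arm holds its last target. There are 200 camera calls.

TASK

Put the five groceries lying about the front of the worktop away by kind: the lemon and the garlic bulb into the green tray, the two small black-capped seasoning jars standing upright in the white tray, and the brown bottle with the white cap standing upright in the blue tray, each thing resting on its tray's floor. Set things down, don't drop them, and leave the glass of toothpicks standing where it is.

Things in the scene. Friction and masses are not known exactly. Their poses are not given: they have to be found in the camera images.
- green_tray: Green kitchen tray, open on top, fixed to the worktop; outside 178 (x) x 118 (y) x 19 mm high, walls 4 mm with a small round rim about 6 mm thick, inside 170 x 110 mm, inner floor 4 mm above the worktop. Origin: centre of its underside; x along its length, y along its width, z up.
- white_tray: White kitchen tray, open on top, fixed to the worktop; outside 178 (x) x 118 (y) x 19 mm high, walls 4 mm with a small round rim about 6 mm thick, inside 170 x 110 mm, inner floor 4 mm above the worktop. Origin: centre of its underside; x along its length, y along its width, z up.
- blue_tray: Blue kitchen tray, open on top, fixed to the worktop; outside 178 (x) x 118 (y) x 19 mm high, walls 4 mm with a small round rim about 6 mm thick, inside 170 x 110 mm, inner floor 4 mm above the worktop. Origin: centre of its underside; x along its length, y along its width, z up.
- lemon: Yellow lemon, 78 (x, long axis) x 55 (y) x 56 mm high as it lies, 0.11 kg; it can roll. Lies with its long axis roughly across the robot's view (within 0.4 rad of the world y axis). Origin: the point on its underside below its centre as it lies at the start; x along its long axis, z up.
- garlic: Off-white garlic bulb, 60 x 57 x 58 mm high, widest about 25 mm above its foot, narrowing to a stalk on top, stands on its root end near the front edge of the worktop (not the other bulb, far left among the mugs). Origin: centre of the underside; z up along its axis.
- clear_jar: Small round clear-glass seasoning jar with a pale label and a black cap, 44 mm across, 107 mm high (body up to 80 mm, cap above), 0.14 kg. Origin: centre of the underside; z up along its axis.
- blue_jar: Small round dark-blue seasoning jar with a black cap, 46 mm across, 103 mm high (body 44 mm across up to 78 mm, cap above), 0.13 kg. Origin: centre of the underside; z up along its axis.
- bottle: Dark-brown round bottle with a pale label and a white cap, 49 mm across up to about 100 mm, 137 mm high with its 29 mm wide cap, 0.19 kg. Origin: centre of the underside; z up along its axis.
- pick_glass: Bystander: small glass of toothpicks, 41 mm across, 79 mm high; not to be moved. Origin: centre of the underside; z up along its axis.
Not all that is in view belongs to the job. What is shaped like the blue_jar but red is not meant.

How it is judged:
By the outcome, as a careful person would: the job done as asked, in the order asked, and still so for the second after the job is handed in, with the robot touching nothing.
It also fails if it takes over 141 s, if anything falls off the work surface, if the arm or the gripper's body presses on something with over 40 N, if the wrist force passes 120 N, or if a joint passes its speed limit or range.

## Working session

There is one attempt and no reset: what is moved stays moved. The work goes in short steps, each a Python script; the robot and the scene stay as the last script left them, time stands still between calls to the robot, and variables do not carry over. Pictures are saved under pics/ and viewed, on a budget of 14 in all, crops included, one or two more only if the job needs it, and the job is handed in when it is done.

```bash
ls; mkdir -p pics; python3 - <<'E'
from plant import bot
import cv2,numpy as np
for n in("top","side","wrist"):
    im=bot.camera(n); cv2.imwrite(f"pics/{n}0.png",cv2.cvtColor(im,cv2.COLOR_RGB2BGR))
    c=bot.get_calibration(n); print(n,{k:np.round(v,3).tolist() for k,v in c.items()})
s=bot.read_state();print(s)
E
```

```text
pics
top {'fx': 424.476, 'fy': 424.476, 'cx': 257.487, 'cy': 188.522, 'view': [[-0.131, -0.991, -0.005, 69.683], [0.89, -0.12, 0.44, -437.651], [-0.437, 0.053, 0.898, -1448.722], [0.0, 0.0, 0.0, 1.0]]}
side {'fx': 475.38, 'fy': 475.38, 'cx': 248.998, 'cy': 193.24, 'view': [[-0.93, -0.368, 0.011, 449.686], [0.308, -0.76, 0.573, -164.199], [-0.202, 0.536, 0.82, -1537.859], [0.0, 0.0, 0.0, 1.0]]}
wrist {'fx': 269.652, 'fy': 269.652, 'cx': 258.895, 'cy': 194.45, 'T_tool_cam': [[-0.0, 0.954, 0.3, 82.56], [1.0, 0.0, 0.0, -1.202], [0.0, 0.3, -0.954, -181.172], [0.0, 0.0, 0.0, 1.0]]}
{'t': 0.15, 'joint_pos': array([-9.67857438e-01,  3.59217414e-01,  1.13010863e-02, -2.24448334e-04,
       -1.22411581e+00, -2.88074410e-01]), 'qvel': array([-0.00025056, -0.00104171,  0.00396415,  0.00137254,  0.00113215,
        0.00135293]), 'tau': array([-1.34305035e-03, -5.83273888e+01,  2.93290651e+01,  7.00130850e+00,
        8.70938500e-03, -1.47756296e-04]), 'tcp_pos': array([ 208.86769052, -641.46708227,  202.7604003 ]), 'eef_rot': array([-1.56744966e-01,  9.87638913e-01,  6.03064619e-04, -1.71040630e-04]), 'contact_force': array([ 0.90666822, -0.78551554,  0.37561725]), 'moment': array([ 0.01768144, -0.02261891,  0.03182174]), 'width': 87.48825899783816}
```

View pics/top0.png

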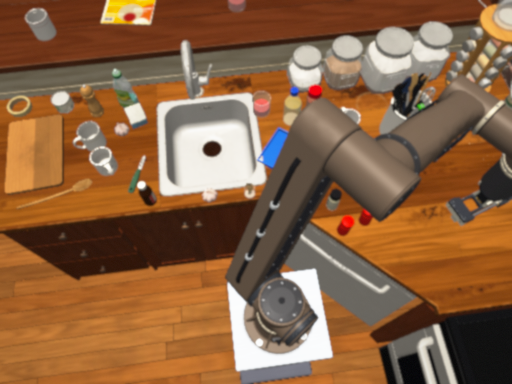

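View pics/side0.png

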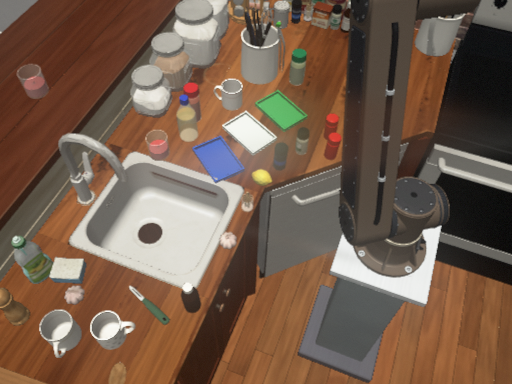

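Side view: the blue, white and green trays are at about (217,159), (249,131) and (281,110). The lemon is at (261,177), the glass (247,202), the garlic (228,240) and the bottle (190,295). The clear jar is at (302,140), the blue jar at (280,153), and the red ones are at x≈332. The top view is partly hidden by the arm; it shows the bottle at (147,193), garlic at (209,195) and glass at (249,189).

```bash
cat > h.py <<'E'
import numpy as np,cv2
from plant import bot
from scipy.spatial.transform import Rotation as R
def ray(name,uv,st=None):
    c=bot.get_calibration(name)
    d=np.array([(uv[0]-c["cx"])/c["fx"],-(uv[1]-c["cy"])/c["fy"],-1.])
    if name=="wrist":
        T=np.eye(4);T[:3,:3]=R.from_quat(st["eef_rot"]).as_matrix();T[:3,3]=st["tcp_pos"];M=T@np.array(c["T_tool_cam"])
    else: M=np.linalg.inv(np.array(c["view"]))
    return M[:3,3],M[:3,:3]@d
def onz(name,uv,z,st=None):
    o,d=ray(name,uv,st);return o+d*(z-o[2])/d[2]
def ori(phi):  # tool down, jaws along phi
    y=np.array([np.cos(phi),np.sin(phi),0]);z=np.array([0,0,-1.])
    return R.from_matrix(np.c_[np.cross(y,z),y,z]).as_quat()
def snap(name,fn):
    st=bot.read_state();im=bot.camera(name);cv2.imwrite("pics/"+fn,im[...,::-1]);return im,st
def hsv(im):return cv2.cvtColor(im,cv2.COLOR_RGB2HSV)
def rect(name,mask,z,st=None):
    """min-area rectangle in mm of mask's largest contour cast on plane z"""
    cs=cv2.findContours(mask,cv2.RETR_EXTERNAL,cv2.CHAIN_APPROX_NONE)[0];c=max(cs,key=cv2.contourArea)[:,0]
    P=np.array([onz(name,p,z,st)[:2] for p in c],np.float32)
    return cv2.minAreaRect(P),c
E
python3 - <<'E'
from h import *
im=cv2.imread("pics/side0.png")[...,::-1].copy();H=hsv(im)
def box(m,x0,y0,x1,y1):
    o=np.zeros_like(m);o[y0:y1,x0:x1]=m[y0:y1,x0:x1];return o
ms=dict(blue=(box(cv2.inRange(H,(100,120,80),(125,255,255)),185,130,250,185),19),
 white=(box(cv2.inRange(H,(0,0,150),(180,60,255)),218,108,280,155),19),
 green=(box(cv2.inRange(H,(45,100,60),(80,255,255)),250,88,312,132),19),
 lemon=(box(cv2.inRange(H,(20,130,120),(35,255,255)),248,165,275,190),28),
 garlic=(box(cv2.inRange(H,(0,0,150),(180,90,255)),216,228,240,252),27))
for k,(m,z) in ms.items():
    r,c=rect("side",m,z);print(k,np.round(r[0]),np.round(r[1]),round(r[2],1),"px",c.min(0),c.max(0))
for k,uv,z in[("bottlecap",(189,287),137),("clearcap",(303,132),107),("bluecap",(281,146),103),("glass",(247,202),40)]:print(k,np.round(onz("side",uv,z)))
for k,uv,z in[("garlic",(209,195),27),("glass",(249,189),40),("bottlecap",(142,185),137)]:print("top",k,np.round(onz("top",uv,z)))
c=im[90:320,160:360];cv2.imwrite("pics/c1.png",cv2.resize(c,None,fx=2.6,fy=2.6,interpolation=2)[...,::-1])
c=bot.get_calibration("side")
E
```

```text
blue [ 652. -105.] [108. 177.] 52.1 px [193 140] [233 180]
white [ 589. -266.] [132. 190.] 62.0 px [222 111] [276 154]
green [ 519. -426.] [120. 180.] 59.4 px [256  90] [306 128]
lemon [466. -88.] [44. 71.] 77.0 px [253 170] [271 182]
garlic [490. 189.] [61. 73.] 22.6 px [216 228] [235 248]
bottlecap [494. 424. 137.]
clearcap [ 385. -263.  107.]
bluecap [ 436. -176.  103.]
glass [474.  44.  40.]
top garlic [477. 194.  27.]
top glass [475.  40.  40.]
top bottlecap [495. 421. 137.]
```

View pics/c1.png

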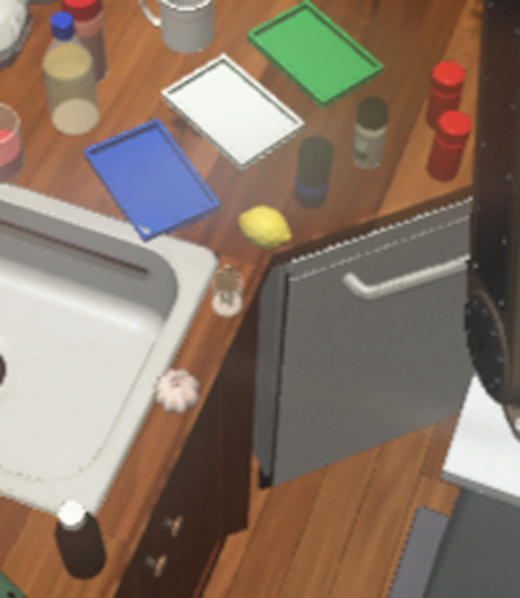

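The crop shows the lemon at full-image (261,177), the clear jar cap (303,131), the blue jar cap (281,147) and the bottle cap (187,287). The tray rectangles come out near their true sizes. I'll move there now and refine from the wrist camera.

```bash
python3 - <<'E'
from h import *
for phi in np.arange(-180,180,30):
    print(phi,[None if (q:=bot.solve_ik([x,y,300],ori(np.radians(phi)))) is None else np.round(q[[0,3,4,5]] if hasattr(q,'shape') else q,2).tolist() for x,y in((480,-220),(500,300))])
best=None
for phi in np.arange(-180,180,15):
    q=bot.solve_ik([480,-220,300],ori(np.radians(phi)))
    if q is not None and (best is None or abs(q[5])<best[0]): best=(abs(q[5]),phi)
print(best)
bot.move_ptp([480,-220,300],ori(np.radians(best[1])))
im,st=snap("wrist","w1.png");print(st["t"],st["tcp_pos"],st["eef_rot"],st["joint_pos"])
np.save("w1.npy",np.r_[st["tcp_pos"],st["eef_rot"]])
E
```

```text
-180 [[-0.06, 0.0, -1.36, 0.06], [0.88, 0.0, -1.37, -0.88]]
-150 [[-0.06, 0.0, -1.36, 0.58], [0.88, 0.0, -1.37, -0.35]]
-120 [[-0.06, 0.0, -1.36, 1.11], [0.88, 0.0, -1.37, 0.17]]
-90 [[-0.06, 0.0, -1.36, 1.63], [0.88, 0.0, -1.37, 0.7]]
-60 [[-0.06, 0.0, -1.36, 2.15], [0.88, 0.0, -1.37, 1.22]]
-30 [[-0.06, 0.0, -1.36, 2.68], [0.88, 0.0, -1.37, 1.74]]
0 [None, [0.88, 0.0, -1.37, 2.27]]
30 [[-0.06, 0.0, -1.36, -2.56], [0.88, 0.0, -1.37, 2.79]]
60 [[-0.06, 0.0, -1.36, -2.04], [0.88, 0.0, -1.37, -2.97]]
90 [[-0.06, 0.0, -1.36, -1.51], [0.88, 0.0, -1.37, -2.45]]
120 [[-0.06, 0.0, -1.36, -0.99], [0.88, 0.0, -1.37, -1.92]]
150 [[-0.06, 0.0, -1.36, -0.47], [0.88, 0.0, -1.37, -1.4]]
(np.float64(0.058011525753359106), np.int64(-180))
2.0 [ 479.75182935 -220.59980361  299.71340755] [-7.06629398e-01  7.07583783e-01  2.01027679e-04 -2.09324706e-04] [-5.92209635e-02  6.50969111e-02 -1.48517484e-01  4.67263974e-05
 -1.35776058e+00  5.78613670e-02]
```

View pics/w1.png

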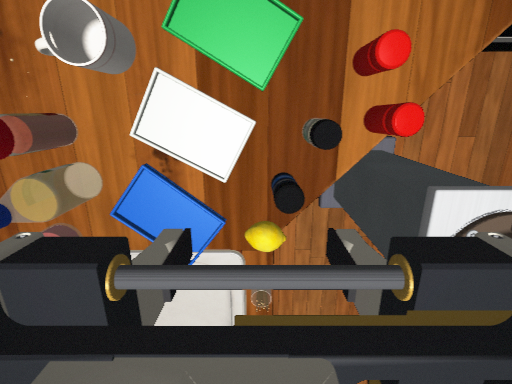

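Wrist view: the green tray is at (232,35) with its top cut off, the white tray at (193,125) and the blue at (168,210). The lemon is at (265,236), the clear jar cap at (325,133) and the blue jar cap at (289,200). The glass is at (261,299). I'll measure from these.

```bash
python3 - <<'E'
from h import *
im=cv2.imread("pics/w1.png")[...,::-1].copy();H=hsv(im);s=np.load("w1.npy");st=dict(tcp_pos=s[:3],eef_rot=s[3:])
def box(m,x0,y0,x1,y1):
    o=np.zeros_like(m);o[y0:y1,x0:x1]=m[y0:y1,x0:x1];return o
for k,m,z in(("white",box(cv2.inRange(H,(0,0,130),(180,50,255)),120,60,262,190),19),
 ("blue",box(cv2.inRange(H,(100,140,60),(125,255,255)),100,155,232,265),19),
 ("green",box(cv2.inRange(H,(45,120,50),(80,255,255)),150,0,310,95),19),
 ("lemon",box(cv2.inRange(H,(20,130,100),(35,255,255)),235,212,295,258),28)):
    r,c=rect("wrist",m,z,st);print(k,np.round(r[0]),np.round(r[1]),round(r[2],1),"px",c.min(0),c.max(0))
m=cv2.inRange(H,(0,0,0),(180,255,45))
for k,b,z in(("clear",(295,110,345,152),100),("blue",(265,168,312,218),97)):
    c=max(cv2.findContours(box(m,*b),0,1)[0],key=cv2.contourArea);(u,v),r=cv2.minEnclosingCircle(c);bb=cv2.boundingRect(c);print(k,bb,u,v,r,np.round(onz("wrist",(u,v),z,st)))
print("clear",onz("wrist",(325,133),107,st),"blue",onz("wrist",(289,200),103,st),"glass",onz("wrist",(261,299),79,st))
E
```

```text
white [ 590. -274.] [119. 179.] 62.1 px [130  67] [255 182]
blue [ 646. -115.] [124. 178.] 52.0 px [110 164] [225 264]
green [ 519. -428.] [119. 179.] 59.5 px [161   0] [302  90]
lemon [468. -80.] [63. 66.] 41.5 px [244 221] [285 251]
clear (310, 119, 32, 31) 325.5 134.5 15.890348434448242 [ 387. -271.  100.]
blue (272, 178, 32, 35) 287.7727355957031 194.72727966308594 18.046459197998047 [ 436. -182.   97.]
clear [ 389.43951712 -273.16659763  107.        ] blue [ 434.76882659 -175.98689901  103.        ] glass [475.8846124   18.02475856  79.        ]
```

```bash
python3 - <<'E'
from h import *
bot.move_ptp([467,-84,130],ori(np.pi))
im,st=snap("wrist","w2.png");np.save("w2.npy",np.r_[st["tcp_pos"],st["eef_rot"]])
m=cv2.inRange(hsv(im),(18,120,60),(36,255,255))
c=max(cv2.findContours(m,0,1)[0],key=cv2.contourArea)
r,_=rect("wrist",m,28,st);print(st["t"],st["tcp_pos"],r,c[:,0].min(0),c[:,0].max(0),cv2.fitEllipse(c))
E
```

```text
2.925 [468.18554057 -84.39384643 131.06057005] ((322.5618896484375, 89.23263549804688), (355.8326416015625, 22.134817123413086), 0.057684145867824554) [234 311] [511 325] ((428.0633239746094, 318.3377380371094), (13.257430076599121, 437.46063232421875), 89.26692199707031)
```

View pics/w2.png

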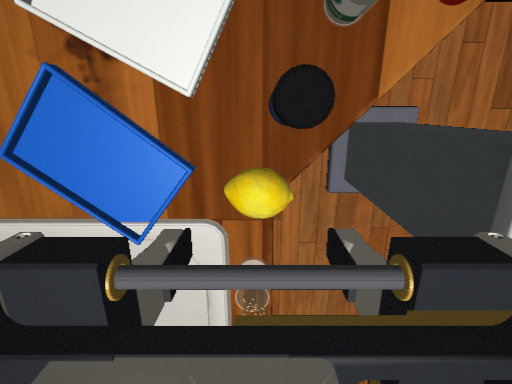

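The close view puts the lemon at (259,193) with its long axis close to world x, not y as the sheet says; the side view agrees with the picture. The blue jar cap at (303,96) stands where the gripper body would come down for a cross grip, so I'll take the jars first. Next I check the numbers from this view.

```bash
python3 - <<'E'
from h import *
im=cv2.imread("pics/w2.png")[...,::-1].copy();H=hsv(im);s=np.load("w2.npy");st=dict(tcp_pos=s[:3],eef_rot=s[3:])
def box(m,x0,y0,x1,y1):
    o=np.zeros_like(m);o[y0:y1,x0:x1]=m[y0:y1,x0:x1];return o
for k,m,z in(("blue",box(cv2.inRange(H,(100,140,40),(125,255,255)),0,55,200,250),19),
 ("lemon",box(cv2.inRange(H,(20,130,80),(35,255,255)),215,160,300,226),28)):
    r,c=rect("wrist",m,z,st);print(k,np.round(r[0]),np.round(r[1]),round(r[2],1),"px",c.min(0),c.max(0))
m=box(cv2.inRange(H,(0,0,0),(180,255,50)),262,58,340,134)
c=max(cv2.findContours(m,0,1)[0],key=cv2.contourArea);print(cv2.boundingRect(c),cv2.minEnclosingCircle(c))
print("bluecap",onz("wrist",(304,96),103,st),"clear base?",onz("wrist",(344,8),5,st))
E
```

```text
blue [ 646. -114.] [123. 178.] 51.8 px [ 0 63] [194 244]
lemon [468. -79.] [64. 63.] 35.7 px [224 167] [293 218]
(269, 64, 66, 65) ((300.55902099609375, 96.45708465576172), 34.605628967285156)
bluecap [ 434.93388374 -176.94557793  103.        ] clear base? [ 384.48956757 -262.49128184    5.        ]
```

```bash
cat >> h.py <<'E'
def carry(src,zg,phis,dst,phid,zd,w_open=88,w_rel=None,force=25,up=200):
    """grip at src with TCP height zg, set down with TCP at zd"""
    bot.move_ptp([*src,up],ori(phis))
    bot.move_gripper(w_open)
    bot.line_to([*src,zg+30],200);bot.line_to([*src,zg],60)
    bot.move_gripper(0,force);w=bot.read_state()["width"]
    bot.line_to([*src,zg+25],60);bot.line_to([*src,up],200)
    w2=bot.read_state()["width"];print("gripped",round(w,1),round(w2,1))
    bot.move_ptp([*dst,up],ori(phid))
    bot.line_to([*dst,zd+25],180)
    f0=bot.read_state()["contact_force"][2]
    for z in np.r_[np.arange(zd+8,zd+1.5,-2),np.arange(zd+1,zd-2.1,-.75)]:
        bot.line_to([*dst,z],50)
        f=bot.read_state()["contact_force"][2]-f0
        if f>3: break
    print("down at",round(z,2),"dF",round(f,2),"w",round(bot.read_state()["width"],1))
    bot.move_gripper(w_rel or w2+14);bot.line_to([*dst,zd+30],80);bot.line_to([*dst,up],220)
    print("t",bot.read_state()["t"])
E
python3 - <<'E'
from h import *
a=np.radians(152)
c=np.array([590,-273]);u=np.array([np.cos(a),np.sin(a)])
carry((435,-177),52,np.radians(155),c+40*u,a,56)
bot.move_ptp([387,-230,210],ori(np.pi))
im,st=snap("wrist","w3.png");np.save("w3.npy",np.r_[st["tcp_pos"],st["eef_rot"]])
E
```

```text
gripped 45.5 45.2
down at 55.5 dF 6.08 w 45.7
t 12.3583
```

View pics/w3.png

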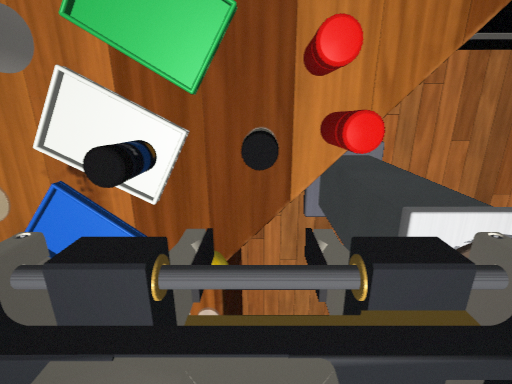

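The blue jar stands in the white tray, with its base near (145,155). The clear jar's cap is centred at (261,149), and the nearest red jar is about 110 mm away. Next the clear jar.

```bash
python3 - <<'E'
from h import *
im=cv2.imread("pics/w3.png")[...,::-1].copy();s=np.load("w3.npy");st=dict(tcp_pos=s[:3],eef_rot=s[3:])
H=hsv(im);m=np.zeros(H.shape[:2],np.uint8);m[118:175,235:290]=cv2.inRange(H,(0,0,0),(180,255,50))[118:175,235:290]
cc=max(cv2.findContours(m,0,1)[0],key=cv2.contourArea);x,y,w,h=cv2.boundingRect(cc);r=w/2
p=onz("wrist",(x+w/2,y+h-r),107,st);print(x,y,w,h,p)
assert np.hypot(p[0]-387,p[1]+268)<10
a=np.radians(152);c=np.array([590,-273]);u=np.array([np.cos(a),np.sin(a)])
carry(p[:2],54,np.radians(155),c-40*u,a,58)
# look towards garlic: camera ahead
bot.move_ptp([467,-84,200],ori(np.radians(90)))
im,st=snap("wrist","w4.png");np.save("w4.npy",np.r_[st["tcp_pos"],st["eef_rot"]]);print(st["joint_pos"])
E
```

```text
242 130 36 40 [ 385.05208006 -270.52020839  107.        ]
gripped 40.8 41.1
down at 57.5 dF 6.71 w 40.7
t 23.225
[ 2.37804774e-01  2.64835080e-02 -4.18020626e-01  1.59721884e-04
 -1.12690175e+00 -1.80775738e+00]
```

View pics/w4.png

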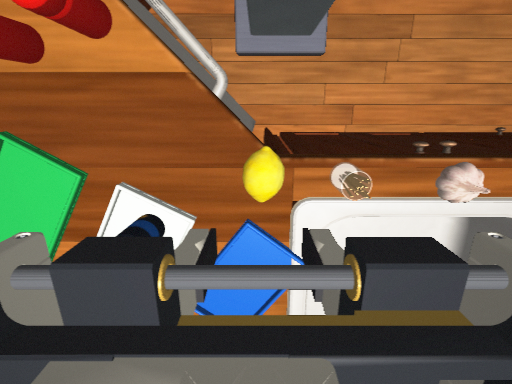

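The lemon is at (264,174), with its long axis vertical in the image and so close to world x. The glass stands at about (357,184) on top, the garlic at (461,183), and the blue tray is below. A cross grip brings the gripper body close to the glass, so I'll tilt it about 10° away from it.

```bash
python3 - <<'E'
from h import *
im=cv2.imread("pics/w4.png")[...,::-1].copy();s=np.load("w4.npy");st=dict(tcp_pos=s[:3],eef_rot=s[3:])
H=hsv(im);m=np.zeros(H.shape[:2],np.uint8);m[140:210,230:300]=cv2.inRange(H,(20,110,60),(38,255,255))[140:210,230:300]
c=max(cv2.findContours(m,0,1)[0],key=cv2.contourArea)
P=np.array([onz("wrist",p,28,st)[:2] for p in c[:,0]],np.float32);mm=cv2.moments(P.reshape(-1,1,2))
print(cv2.fitEllipse(P),mm["m10"]/mm["m00"],mm["m01"]/mm["m00"],cv2.boundingRect(c))
mu=np.array([[mm["mu20"],mm["mu11"]],[mm["mu11"],mm["mu02"]]])/mm["m00"];w,v=np.linalg.eigh(mu);print("axes",2*np.sqrt(w)*2,np.degrees(np.arctan2(v[1,1],v[0,1])))
print("glass",onz("wrist",(357,184),79,st),onz("wrist",(343,175),3,st),"garlic",onz("wrist",(459,184),30,st))
E
```

```text
((468.5618896484375, -80.04267120361328), (54.25149917602539, 72.9676513671875), 83.7261734008789) 468.62410678307106 -80.04371899576884 (243, 146, 42, 57)
axes [54.15734405 72.73558509] 173.63617869310087
glass [467.35707407  28.05723695  79.        ] [474.66654717  35.0836981    3.        ] garlic [480.61620918 183.89383867  30.        ]
```

```bash
python3 - <<'E'
from h import *
phi=np.radians(83.6);n=np.array([np.cos(phi),np.sin(phi)])
tl=np.radians(10);axis=np.array([np.sin(phi),-np.cos(phi),0])  # raises the +jaw end (towards glass)
q=(R.from_rotvec(axis*tl)*R.from_quat(ori(phi)))
print("y axis",q.as_matrix()[:,1],"z",q.as_matrix()[:,2]);q=q.as_quat()
src=np.array([468.6,-80])+3.3*n
a=np.radians(149.5);dst=np.array([519,-427])-28*np.array([np.cos(a),np.sin(a)])
bot.move_ptp([*src,170],q);bot.move_gripper(70)
bot.line_to([*src,45],180);bot.line_to([*src,12],50)
bot.move_gripper(0,15);w=bot.read_state()["width"]
bot.line_to([*src,40],50);bot.line_to([*src,200],180);w2=bot.read_state()["width"];print("grip",w,w2)
bot.move_ptp([*dst,200],ori(a))
im,st=snap("wrist","w5.png")
bot.line_to([*dst,45],180);f0=bot.read_state()["contact_force"][2]
for z in np.r_[np.arange(24,17,-2),np.arange(17,12,-.75)]:
    bot.line_to([*dst,z],50);f=bot.read_state()["contact_force"][2]-f0
    if f>2.5:break
print("down",z,f,bot.read_state()["width"])
bot.move_gripper(w2+8);bot.line_to([*dst,60],60);bot.line_to([*dst,220],220)
s=dst+60*np.array([np.cos(a),np.sin(a)])
im,st=snap("wrist","w6.png");np.save("w6.npy",np.r_[st["tcp_pos"],st["eef_rot"]]);print(st["t"])
E
```

```text
y axis [0.10977547 0.97867035 0.17364818] z [ 0.01935638  0.17256599 -0.98480775]
grip 49.68721514060719 50.4410833543862
down 17.0 6.119274040595853 50.12166243609734
35.525
```

View pics/w6.png

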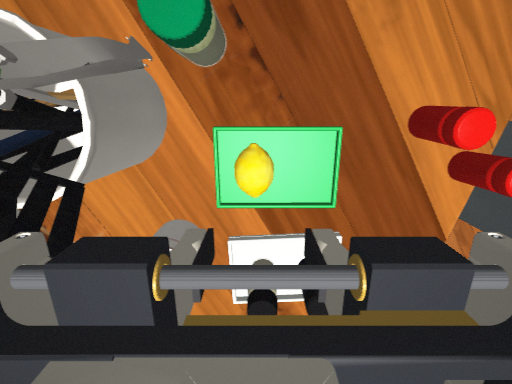

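The lemon rests inside the green tray at (254,170); the tray spans (213–342, 127–208), so the right half is free for the garlic. I'll take a near look at the garlic.

```bash
python3 - <<'E'
from h import *
im=cv2.imread("pics/w6.png")[...,::-1].copy();s=np.load("w6.npy");st=dict(tcp_pos=s[:3],eef_rot=s[3:])
H=hsv(im);m=np.zeros(H.shape[:2],np.uint8);m[115:220,205:355]=cv2.inRange(H,(45,100,40),(85,255,255))[115:220,205:355]
r,c=rect("wrist",m,19,st);print("green",r,c.min(0),c.max(0));print("lemon",onz("wrist",(254,170),32,st))
bot.move_ptp([480,185,200],ori(np.radians(90)));bot.line_to([480,185,110],200)
im,st=snap("wrist","w7.png");np.save("w7.npy",np.r_[st["tcp_pos"],st["eef_rot"]]);print(st["t"],st["joint_pos"][5])
E
```

```text
green ((519.6190795898438, -429.2891540527344), (116.7940902709961, 178.80715942382812), 59.40544891357422) [213 127] [342 207]
lemon [ 546.76347783 -446.56642881   32.        ]
38.425 -2.320652777760044
```

View pics/w7.png

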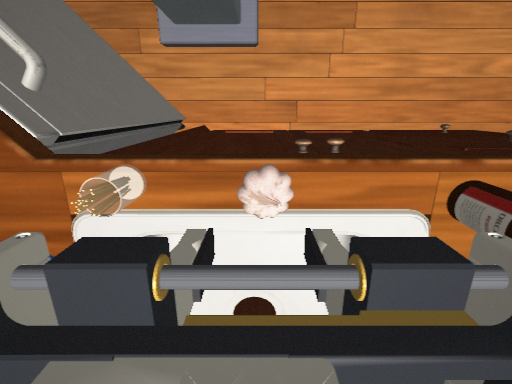

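Garlic is at (266,190). The glass is off to the left and the bottle's label to the right, so its surroundings are clear.

```bash
python3 - <<'E'
from h import *
im=cv2.imread("pics/w7.png")[...,::-1].copy();s=np.load("w7.npy");st=dict(tcp_pos=s[:3],eef_rot=s[3:])
H=hsv(im);m=np.zeros(H.shape[:2],np.uint8);m[155:212,230:300]=cv2.inRange(H,(0,0,150),(180,110,255))[155:212,230:300]
c=max(cv2.findContours(m,0,1)[0],key=cv2.contourArea);print(cv2.boundingRect(c))
p=onz("wrist",(265.5,191),28,st)[:2];print(p,onz("wrist",(238,191),25,st)[1],onz("wrist",(293,191),25,st)[1])
assert np.hypot(p[0]-480,p[1]-187)<12
a=np.radians(149.5);dst=np.array([519.5,-428.5])+43*np.array([np.cos(a),np.sin(a)])
bot.line_to([*p,110],100)
bot.line_to([*p,35],150);bot.line_to([*p,8],50)
bot.move_gripper(0,12);w=bot.read_state()["width"]
bot.line_to([*p,35],50);bot.line_to([*p,200],180);w2=bot.read_state()["width"];print("grip",w,w2)
bot.move_ptp([*dst,200],ori(np.radians(89.5)))
bot.line_to([*dst,40],180);f0=bot.read_state()["contact_force"][2]
for z in np.r_[np.arange(20,13,-2),np.arange(13,9.5,-.75)]:
    bot.line_to([*dst,z],50);s=bot.read_state();f=s["contact_force"][2]-f0
    if f>2.5:break
print("down",z,f,s["width"],s["contact_force"])
bot.move_gripper(w2+5);bot.line_to([*dst,60],50);bot.line_to([*dst,200],220)
im,st=snap("wrist","w8.png");print(st["t"],st["joint_pos"][5])
E
```

```text
(230, 166, 70, 46)
[478.02243158 190.20998097] 161.8696734566612 218.69653994576976
grip 46.336251027174676 37.21357776906341
down 20.0 8.839789104940662 36.9586119353965 [-0.28864809  3.42712553  8.29609251]
48.05 -1.1880335378870215
```

View pics/w8.png

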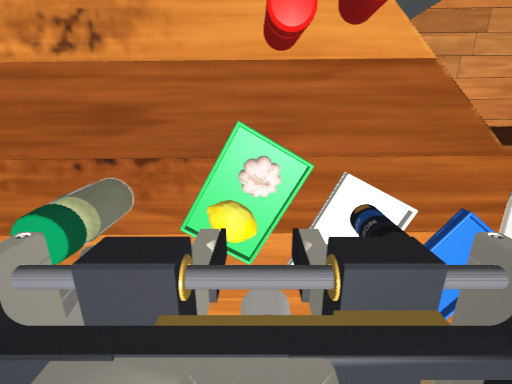

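Garlic sits in the green tray at (260,177) beside the lemon at (232,220). The grip slipped from 46 to 37 mm on the way, and I'll check its stance later. Next the bottle; first I check what stands near its path and the blue tray.

```bash
python3 - <<'E'
from h import *
s=np.load("w1.npy");st=dict(tcp_pos=s[:3],eef_rot=s[3:])
print("yellow bottle base",onz("wrist",(85,183),5,st),"red sauce base",onz("wrist",(62,130),5,st),"pink cup",onz("wrist",(70,228),60,st))
for z in(150,250):print("faucet",z,onz("top",(196,92),z),onz("side",(122,183),z))
bot.move_ptp([480,190,230],ori(np.pi));bot.line_to([494,405,230],250)
im,st=snap("wrist","w9.png");np.save("w9.npy",np.r_[st["tcp_pos"],st["eef_rot"]]);print(st["t"],st["joint_pos"][5])
E
```

```text
yellow bottle base [ 798.65013599 -175.33150625    5.        ] red sauce base [ 819.75801782 -269.70732013    5.        ] pink cup [ 802.99579352 -110.85566983   60.        ]
faucet 150 [875.07425683 200.55308323 150.        ] [834.53142232 192.8143051  150.        ]
faucet 250 [792.55725553 192.56272807 250.        ] [778.06541359 248.86002911 250.        ]
51.25 -0.9915066875150581
```

View pics/w9.png

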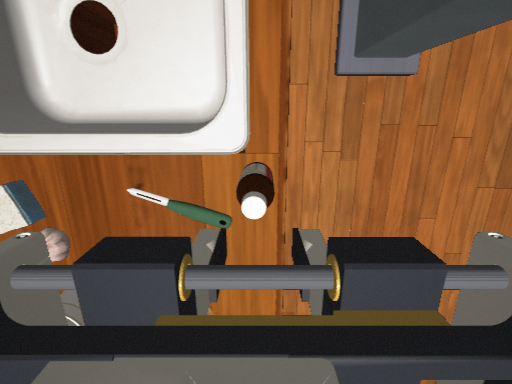

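The bottle's white cap is at (254,206), with the green-handled knife lying to its left, flat and well below finger height. I grip the bottle at about 95 mm, carry it on the near side of the faucet and set it in the blue tray.

```bash
python3 - <<'E'
from h import *
im=cv2.imread("pics/w9.png")[...,::-1].copy();s=np.load("w9.npy");st=dict(tcp_pos=s[:3],eef_rot=s[3:])
H=hsv(im);m=np.zeros(H.shape[:2],np.uint8);m[180:230,232:280]=cv2.inRange(H,(0,0,150),(180,60,255))[180:230,232:280]
c=max(cv2.findContours(m,0,1)[0],key=cv2.contourArea);x,y,w,h=cv2.boundingRect(c)
p=onz("wrist",(x+w/2,y+h-w/2),137,st)[:2];print(x,y,w,h,p)
assert np.hypot(p[0]-494,p[1]-422)<14
bot.line_to([*p,230],150);bot.move_gripper(84)
bot.line_to([*p,110],200);bot.line_to([*p,76],60)
bot.move_gripper(0,25);w=bot.read_state()["width"]
bot.line_to([*p,100],60);bot.line_to([*p,240],180);w2=bot.read_state()["width"];print("grip",w,w2)
bot.line_to([490,150,240],250)
d=np.array([646,-113]);bot.move_ptp([*d,240],ori(np.radians(142)))
bot.line_to([*d,110],180);f0=bot.read_state()["contact_force"][2]
for z in np.r_[np.arange(88,82,-2),np.arange(82,77.5,-.75)]:
    bot.line_to([*d,z],50);f=bot.read_state()["contact_force"][2]-f0
    if f>3:break
print("down",z,f,bot.read_state()["width"])
bot.move_gripper(w2+14);bot.line_to([*d,115],60);bot.line_to([*d,240],220)
bot.move_ptp([480,-220,300],ori(np.pi));im,st=snap("wrist","w10.png")
bot.move_joints([-.968,.2,-.2,0,-1.224,-.288]);im,st=snap("side","s10.png");im2,_=snap("top","t10.png");print(st["t"])
c=im[80:280,160:340];cv2.imwrite("pics/s10c.png",cv2.resize(c,None,fx=3,fy=3,interpolation=2)[...,::-1][:600])
E
```

```text
241 196 26 23 [498.83086912 420.28356983]
grip 34.167357394887766 34.4420942882631
down 79.0 5.070561186904742 34.12712566724954
66.475
```

View pics/s10c.png

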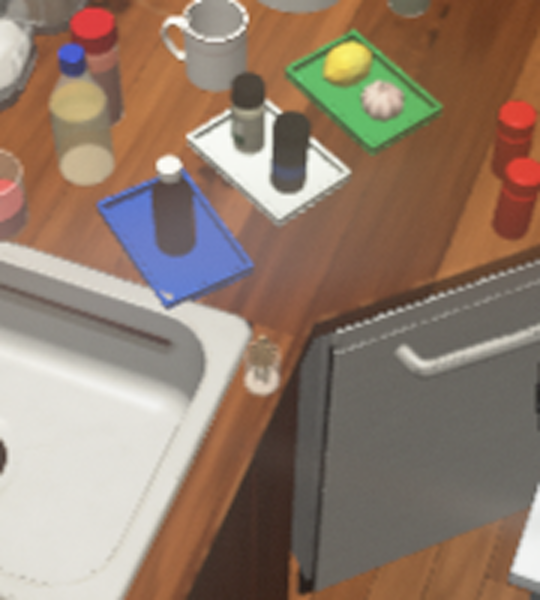

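View pics/w10.png

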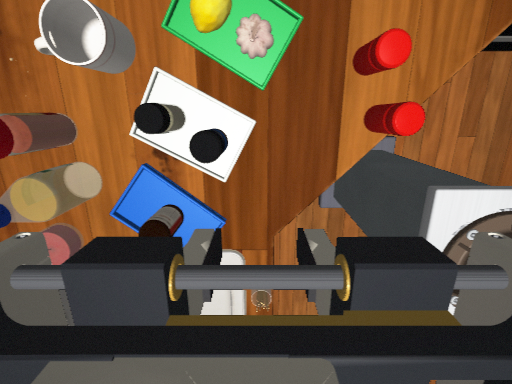

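```bash
python3 - <<'E'
from h import *
st=dict(tcp_pos=np.array([482.5,-406.7,200]),eef_rot=ori(np.radians(89.5)))
a=np.radians(149.5);u=np.array([np.cos(a),np.sin(a)]);v=np.array([-u[1],u[0]])
for k,uv,z in(("lemon",(232,221),32),("garlic",(260,177),32)):
    p=onz("wrist",uv,z,st)[:2]-[519.5,-428.5];print(k,"in tray",p@u,p@v)
s=bot.read_state();print(s["t"],s["tcp_pos"],np.abs(s["qvel"]).max());bot.close_job()
E
```

```text
lemon in tray -34.10692402077995 0.5574156486278269
garlic in tray 40.33799276055685 -1.7156723639448868
66.575 [ 140.82419397 -541.23808729  207.58828406] 0.0021574533312489572
the job is handed in; nothing more can be done
```

All five groceries are away and the job is handed in at about 67 s of the 141 s allowed. The lemon and garlic are in the green tray, both jars stand in the white tray, and the bottle stands in the blue tray. Each thing was lowered until contact was felt before I let go.

**Last checks:** The final side and wrist pictures show the jars, bottle and garlic upright and everything inside its tray. In the last green-tray picture the lemon was about 34 mm to one side of the tray centre and the garlic 40 mm to the other. The glass of toothpicks is at the same pixel as at the start. The arm ended clear of everything.

**What disagreed or did not go as planned:**
- **Lemon:** it lay with its long axis near world x (about 174°), not within 0.4 rad of y as the sheet says. I gripped it by the pictures, with the gripper tilted 10° to keep clear of the glass.
- **Order:** I moved the jars before the lemon, because the blue jar stood where the gripper body had to come down.
- **Garlic:** it slipped in the grip during the carry (46 to 37 mm), but it was still set down under contact and looks upright.
- **Bottle:** the grip closed on the narrower shoulder (34 mm instead of 49 mm). It held steady, and the bottle was set down normally.

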